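Put a fitter's packer away in the tightest slot of the sizing rack

TASK

Take the packer from the stand's pocket nearest the robot and put it away in the sizing rack by feel: starting at the narrow end, try its tab gently along the row of slots and seat it in the first one that accepts it (the narrowest it fits). Leave it there fully home, upright with its shoulders flat on the rack, and let go; do not force it against the rack, and leave the other packers and everything else as they are.

Things in the scene. Friction and masses are not known exactly. Their poses are not given: they have to be found in the camera images.
- packer_a: grey plastic packer: grip block 24 (x, thickness) x 44 (y) x 40 mm high over a centred tab 30 mm wide (y), 24 mm long. Origin: centre of the block's underside (shoulders), z up. The three have equal blocks; their tabs are 8, 12 and 16 mm thick (x): which has which is not recorded. Hangs in a pocket at the start, tab hidden, origin 40 mm above the worktop. Loose, 80-170 g.
- packer_b: grey plastic packer: grip block 24 (x, thickness) x 44 (y) x 40 mm high over a centred tab 30 mm wide (y), 24 mm long. Origin: centre of the block's underside (shoulders), z up. The three have equal blocks; their tabs are 8, 12 and 16 mm thick (x): which has which is not recorded. Hangs in a pocket at the start, tab hidden, origin 40 mm above the worktop. Loose, 80-170 g.
- packer_c: grey plastic packer: grip block 24 (x, thickness) x 44 (y) x 40 mm high over a centred tab 30 mm wide (y), 24 mm long. Origin: centre of the block's underside (shoulders), z up. The three have equal blocks; their tabs are 8, 12 and 16 mm thick (x): which has which is not recorded. Hangs in a pocket at the start, tab hidden, origin 40 mm above the worktop. Loose, 80-170 g.
- packer_stand: fixed wooden stand 50 (x) x 190 (y) x 40 mm high on a 58 x 198 mm foot, origin at the centre of its underside. Three pockets in a row along its y at -60, 0 and +60 mm, each 19 (x) x 36 (y) mm, open at the top. A packer hangs by its shoulders in each, its x along the stand's x. Its -y end is towards the robot.
- stand_first (a point): centre of the mouth of the stand's pocket nearest the robot (stand y = -60 mm), 40 mm above the worktop; the packer to be put away is in it.
- size_rack: fixed sizing rack: a wooden frame 180 (x) x 70 (y) mm, origin at the centre of its underside, that holds an aluminium slotted comb, its flat top 40 mm above the worktop. Four slots in a row along x. A packer that is home in a slot hangs by its shoulders, origin 40 mm above the worktop, its x along the rack's x (either way round). It would also drop into slots too wide for it.
- rack_top (a point): centre of the rack's top, axes as size_rack. Slots: nominal centres at x = -45, -15, 15, 45 mm, widths (x) 5.5, 9.5, 13.5, 17.5 mm, narrow end at -x; 38 mm long (y), deeper than the tabs, square edges, no lead-in. The comb is clamped up to 5 mm either way along x from nominal, by an unrecorded amount, the same for all slots; it does not move in use.
- tape_1: bystander: a black roll of tape, 55 mm across, 19 mm high, loose; origin under its centre.
- screwdriver_slot: bystander: a screwdriver with a red handle, 207 mm long, 29 mm thick, loose; origin under its centre.
- voltage_tester: bystander: a slim red tester, 150 mm long, 19 mm thick, loose; origin under its centre.
There are look-alikes about, which are no part of the job. What is shaped like the packer_b but blue is not meant.

How it is judged:
By the outcome, as a careful person would: the job done as asked, in the order asked, and still so for the second after the job is handed in, with the robot touching nothing.
It also fails if it takes over 61 s, if anything falls off the work surface, if the arm or the gripper's body presses on something with over 40 N, if the wrist force passes 120 N, or if a joint passes its speed limit or range.

ROBOT

A 6-joint arm with a two-finger parallel gripper is mounted at the origin on a cart in front of the work surface, level with it; the furniture and walls round the work are solid. World frame = base frame: x ahead of the robot, y to its left, z up, the work surface at z = 0. Lengths are in m, angles in rad, forces in N, time in s.
With the tool pointing down it reaches from about 0.375 to 0.9 m from the base axis. Payload 3.1 kg.
Tool frame: the origin (TCP) lies midway between the tips of the shut fingers; the grasp point (between the pads) lies 19 mm behind it; z points along the fingers, y is the line along which they close (so a half turn about z gives the same grasp; the last joint's range is limited). The gripper opens to 87 mm and grips with 3 to 60 N. Pads are 19 mm wide; open, the fingers measure 117 mm over their backs; the gripper's body (75 mm by 190 mm) begins 51 mm behind the grasp point.
Start: joints at [1.115, 0.527, 1.433, -0, 1.181, -0.178], TCP at [0.171, 0.601, 0.223] pointing down, gripper open.
Joint ranges: [-3.08, 3.08], [-0.75, 2.2], [0.22, 2.44], [-1.43, 4.57], [0, 2.65], [-2.85, 2.85]. Speed limits (rad/s): [2.79, 2.79, 3.14, 3.14, 3.14, 3.14].

INTERFACE

Orientations are given as a unit quaternion [x, y, z, w].
In Python, from rig import status, imaging, order gives the robot as it stands.
- The arm moves only by the tool arm_command, never from a script. Its argument "deltas" is one flat list of numbers, 5 for each row, row after row: the opening, from -1 (shut) to 1 (fully open), so that 0 is half open, then the shift along the tool's x, y, z in m, then the turn about the tool's z in rad. In form: [gripper, tx, ty, tz, roll, gripper, tx, ty, tz, roll, ...]. A call has 1 to 12 rows; each row shifts and turns the commanded pose from where the row before left it, along the tool's axes as they then stand; what a row does not reach is not made up. A row lasts 1/8 s, in which the tool goes at most 62.5 mm and 10.7 degrees, less where a joint would pass 70% of its speed; a pose out of reach is approached as far as the arm can. A call with a gripper value outside its range is refused whole. The fingers move at their own pace and stop on an object; "newtons" is the grip in N (left out, the last holds). Time passes only in rows, so rows that do not move let the fingers close. It gives the time, the measured TCP pose, the force, the opening and the grip force at its end, in the units of the state.
- status.get_obs(): the state, without advancing time (a new reading comes with each control period).
- imaging.camera(name): name is "scene" or "top"; returns (picture, depth): 384x512x3 uint8, red, green, blue; 384x512 float32, m along the optical axis (not along the pixel's ray), 0 where there is no reading.
- imaging.camera_params(name): a dict with "intrinsics" (3x3 intrinsics, pixels), "camera_from_world" (4x4, takes a point from world to camera coordinates). Camera axes: x right, y up, looking along -z (the intrinsics and any distortion apply to the point x, -y, -z); pixel columns grow to the right and rows downward; lengths in m; the calibration is good to about 2 mm. A picture is of the moment at which its call begins. camera_params takes no time and is no camera call.
- order.hand_in(): hands the job in; it is judged then, once.
The state is a dict: "time": time; "q": joint angles; "joint_velocities": joint speeds; "joint_torque": joint torques, N m; "position": TCP position; "tool_rot": TCP orientation; "ft_force": force on the tool from outside, world axes, zero at the start; "moment": the same for the moment, N m; "grip_width": finger opening in m; "grip_force": force on a finger pad.
Only numpy, scipy, OpenCV 4.12 (cv2) and the standard library are available. Lean on these libraries where they do the work, as an engineer would, in place of code of your own. Each camera call takes 0.05 s, during which the arm holds its last target. There are 200 camera calls.

## Working session

There is one attempt and no reset: what is moved stays moved. The work goes in short steps, Python scripts to look and compute and a tool call to move; the robot and the scene stay as the last step left them, time stands still between calls to the robot, and variables do not carry over. Pictures are saved under pics/ and viewed, at most 10 in all, crops included, and the job is handed in when it is done.

Besides the shell and the picture viewer there is one more tool, called after "Emit:" as name(argument=value, ...), one argument or row to a line, values as JSON. arm_command: Moves the arm, as the interface text tells. Its arguments: {"type":"object","properties":{"deltas":{"type":"array"},"newtons":{"type":"number"}},"required":["deltas"]}

```bash
mkdir -p pics; cat > h.py <<'E'
import numpy as np, cv2
from rig import status, imaging, order
def grab(n):
    p,d=imaging.camera(n); return p,d,imaging.camera_params(n)
def ray(P,u,v,z):
    K=np.array(P["intrinsics"]);T=np.linalg.inv(np.array(P["camera_from_world"]))
    r=np.linalg.solve(K,[u,v,1.]);r=T[:3,:3]@np.array([r[0],-r[1],-r[2]]);o=T[:3,3]
    return o+r*(z-o[2])/r[2]
def pts(P,d):
    K=np.array(P["intrinsics"]);T=np.linalg.inv(np.array(P["camera_from_world"]))
    v,u=np.mgrid[:d.shape[0],:d.shape[1]]
    r=np.stack([u,v,np.ones_like(u)],-1)@np.linalg.inv(K).T*d[...,None]
    return (r*[1,-1,-1])@T[:3,:3].T+T[:3,3]
E
python3 - <<'E'
from h import *
s=status.get_obs();print({k:np.round(v,3) for k,v in s.items()})
for n in("top","scene"):
    p,d,P=grab(n);cv2.imwrite(f"pics/{n}0.png",p[...,::-1]);np.savez(f"{n}0.npz",p=p,d=d)
    print(P)
E
```

```text
{'time': np.float64(0.0), 'q': array([ 1.114,  0.528,  1.434, -0.   ,  1.181, -0.179]), 'joint_velocities': array([ 0.001,  0.   ,  0.001, -0.   ,  0.001, -0.   ]), 'joint_torque': array([ 1.0000e-03, -4.4004e+01, -1.7660e+01,  6.3000e-02,  5.8000e-02,
       -0.0000e+00]), 'position': array([0.171, 0.6  , 0.222]), 'tool_rot': array([ 0.138,  0.99 , -0.001, -0.   ]), 'ft_force': array([-1.163, -0.188,  0.723]), 'moment': array([-0.007,  0.017,  0.044]), 'grip_force': np.float64(0.0), 'grip_width': np.float64(0.087)}
{'intrinsics': array([[371.53959563,   0.        , 261.82908217],
       [  0.        , 371.53959563, 183.48361094],
       [  0.        ,   0.        ,   1.        ]]), 'camera_from_world': array([[-0.1073504 , -0.99421549, -0.00338471,  0.16023199],
       [ 0.96567148, -0.10507713,  0.23756555, -0.51593577],
       [-0.236547  ,  0.02223424,  0.97136561, -0.80900412],
       [ 0.        ,  0.        ,  0.        ,  1.        ]])}
{'intrinsics': array([[378.48828624,   0.        , 258.96117412],
       [  0.        , 378.48828624, 198.06062232],
       [  0.        ,   0.        ,   1.        ]]), 'camera_from_world': array([[ 0.90633209, -0.42230046, -0.01498203, -0.42100604],
       [ 0.25069701,  0.50882293,  0.82355949, -0.23401001],
       [-0.34016635, -0.75017435,  0.56703202, -0.61793589],
       [ 0.        ,  0.        ,  0.        ,  1.        ]])}
```

View pics/top0.png

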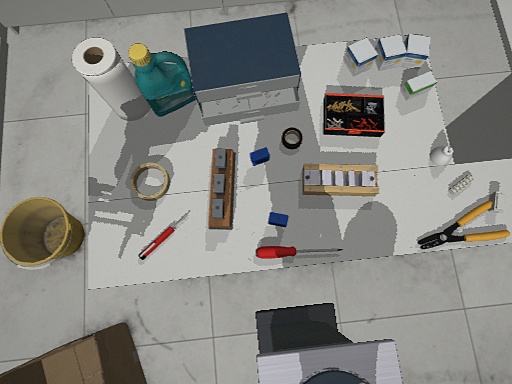

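View pics/scene0.png

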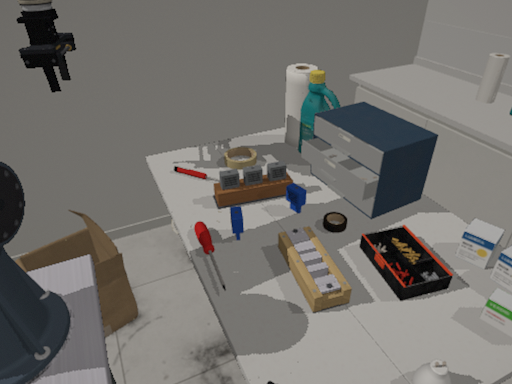

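Top view: stand at (222,188) with three packers (target at about (218,208)), rack at (340,180). Blue look-alikes at (260,156) and (278,218). Now I'll measure and enlarge.

```bash
python3 - <<'E'
from h import *
f=np.load("top0.npz");p,d=f['p'],f['d'];P=imaging.camera_params("top")
X=pts(P,d)
a=cv2.resize(p[155:205,295:387],None,fx=8,fy=8,interpolation=cv2.INTER_CUBIC)
b=cv2.resize(p[140:240,200:245],None,fx=6,fy=6,interpolation=cv2.INTER_CUBIC)
c=np.zeros((600,800,3),np.uint8)
a=cv2.resize(a,(500,272));c[:272,:500]=a;c[:600,510:780]=b
cv2.imwrite("pics/crop.png",c[...,::-1])
print(X[300,400],X[240,200,2],X[208,218],X[183,220],X[157,221])
def rect(m,z,name):
    c=max(cv2.findContours(m.astype(np.uint8),cv2.RETR_EXTERNAL,cv2.CHAIN_APPROX_NONE)[0],key=cv2.contourArea)[:,0]
    w=np.array([ray(P,u,v,z)[:2] for u,v in c]);r=cv2.minAreaRect((w*1000).astype(np.float32));print(name,r, np.round(cv2.boxPoints(r)))
v,u=np.mgrid[:384,:512]
for n,(u0,u1,v0,v1) in dict(pk=(205,230,194,222),pk2=(205,232,170,194),pk3=(205,235,143,168)).items():
    rect((X[...,2]>.068)&(X[...,2]<.095)&(u>u0)&(u<u1)&(v>v0)&(v<v1),.08,n)
rect((X[...,2]>.028)&(X[...,2]<.048)&(u>292)&(u<390)&(v>155)&(v<205),.04,"rack")
rect((X[...,2]>.028)&(X[...,2]<.1)&(u>200)&(u<242)&(v>140)&(v<240),.04,"stand")
E
```

```text
[ 0.13590435 -0.51290566 -0.94599053] -0.001379702715675335 [0.47962238 0.20860961 0.08148459] [0.53726412 0.19949307 0.08076867] [0.59962003 0.19217636 0.0800681 ]
pk ((481.4296569824219, 210.97357177734375), (22.74797821044922, 44.04970932006836), 85.2967300415039) [[459. 201.]
 [502. 198.]
 [504. 221.]
 [460. 224.]]
pk2 ((537.9737548828125, 203.10671997070312), (25.19202423095703, 42.610164642333984), 83.78461456298828) [[515. 193.]
 [558. 188.]
 [561. 213.]
 [518. 218.]]
pk3 ((597.6735229492188, 195.4947052001953), (25.35731315612793, 44.04841232299805), 83.77032470703125) [[574. 185.]
 [618. 181.]
 [621. 206.]
 [577. 210.]]
rack ((527.9149169921875, -86.44708251953125), (179.91941833496094, 72.31452941894531), 82.24972534179688) [[ 480. -171.]
 [ 552. -180.]
 [ 576.   -2.]
 [ 504.    8.]]
stand ((539.3383178710938, 203.3308868408203), (51.10651397705078, 190.49465942382812), 82.46937561035156) [[442. 190.]
 [630. 166.]
 [637. 216.]
 [448. 241.]]
```

View pics/crop.png

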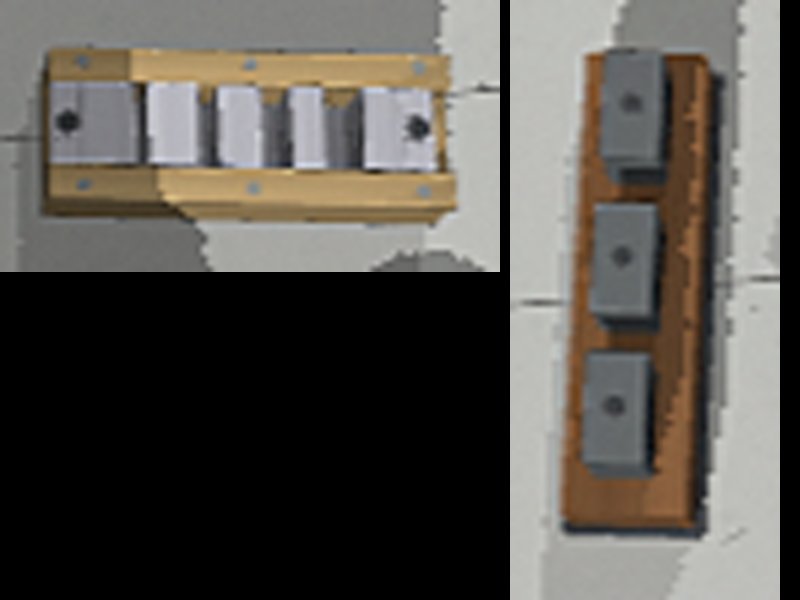

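Right crop confirms three packers. In the left crop the narrow slot is on the left (world +y), so rack +x runs along about world -y. I'll align the tool and go above the target.

Emit:
arm_command(
  deltas=[1,0,0,0,-0.148,1,-0.0357,-0.0346,0,0,1,-0.0357,-0.0346,0,0,1,-0.0357,-0.0346,0,0,1,-0.0357,-0.0346,0,0,1,-0.0357,-0.0346,0,0,1,-0.0357,-0.0346,0,0,1,-0.0357,-0.0346,0,0,1,-0.0357,-0.0346,0,0,1,-0.0357,-0.0346,0,0,1,-0.0357,-0.0346,0,0,1,0,0,0,0],
  newtons=15,
)

```text
time: 1.6
position: [0.4829, 0.2092, 0.2223]
tool_rot: [0.067, 0.998, -0.0, 0.001]
ft_force: [0.2, 0.9, -0.0]
grip_width: 0.0871
grip_force: 0.0
```

```bash
python3 - <<'E'
from h import *
f=np.load("top0.npz");p=f['p'];P=imaging.camera_params("top")
# rack profile: sample grey along rack x at several y, on z=.04 plane
K=np.array(P["intrinsics"]);T=np.array(P["camera_from_world"])
def proj(w):
    c=T[:3,:3]@w+T[:3,3];h=K@(c*[1,-1,-1]);return h[:2]/h[2]
c=np.array([.5279,-.0864]);a=np.deg2rad(82.25-180);ex=np.array([np.cos(a),np.sin(a)]);ey=np.array([-ex[1],ex[0]])
xs=np.arange(-95,95.5,.5)
g=cv2.cvtColor(p,cv2.COLOR_RGB2GRAY).astype(np.float32)
L=[]
for y in (-12,-8,-4,0,4,8):
    uv=np.array([proj(np.r_[c+ex*x/1000+ey*y/1000,.04]) for x in xs],np.float32)
    L.append(cv2.remap(g,uv[None,:,0],uv[None,:,1],cv2.INTER_LINEAR)[0])
m=np.mean(L,0)
gr=np.diff(m)
for i in range(1,len(gr)-1):
    if abs(gr[i])>4 and abs(gr[i])>=abs(gr[i-1]) and abs(gr[i])>abs(gr[i+1]): print(xs[i]+.25,round(gr[i],1))
s=status.get_obs();print(s['time'],s['position'],s['tool_rot'],s['ft_force'])
E
```

```text
-93.75 -7.5
-90.75 -4.2
-89.25 10.7
-88.25 11.5
-84.25 -4.2
-83.25 -4.2
-50.25 -10.4
-48.25 -9.2
-44.75 22.6
-42.25 8.2
-24.25 -11.8
-23.25 -12.1
-20.75 -9.3
-14.75 18.3
-13.25 18.8
-10.75 8.6
5.75 -11.9
8.25 -7.2
17.25 5.5
19.75 17.2
31.75 -6.5
33.75 -8.9
34.75 -9.0
42.75 -4.6
50.75 22.3
51.75 23.0
70.25 -4.8
71.75 -5.4
73.25 -5.0
77.75 5.9
79.25 4.6
82.25 -6.0
83.25 -5.7
84.75 -4.9
86.75 10.1
87.75 10.2
1.6 [0.48291666 0.2092267  0.22231021] [ 6.73792847e-02  9.97727293e-01 -1.37734622e-04  5.10793220e-04] [ 0.19879109  0.94830919 -0.00627053]
```

Emit:
arm_command(
  deltas=[0.3,0.003,0.001,0.04,0,0.3,0,0,0.05,0,0.3,0,0,0.04,0,0.3,0,0,0.03,0,0.3,0,0,0.014,0,0.3,0,0,0,0,-1,0,0,0,0,-1,0,0,0,0,-1,0,0,0,0,-1,0,0,0,0,-1,0,0,0,0],
  newtons=15,
)

```text
time: 2.98
position: [0.478, 0.2131, 0.049]
tool_rot: [0.065, 0.998, 0.0, 0.0]
ft_force: [-0.6, 0.0, 3.4]
grip_width: 0.0236
grip_force: 15.0
```

Emit:
arm_command(
  deltas=[-1,0,0,-0.01,0,-1,0,0,-0.02,0,-1,0,0,-0.03,0,-1,0,0,-0.03,0,-1,0,0,0,0,-1,0,0,0,0],
)

```text
time: 3.72
position: [0.477, 0.213, 0.138]
tool_rot: [0.065, 0.998, -0.0, -0.001]
ft_force: [0.6, -0.5, -0.8]
grip_width: 0.0241
grip_force: 15.0
```

```bash
python3 - <<'E'
from h import *
for i in range(3):
    s=status.get_obs();print(s['time'],s['position'],s['tool_rot'],s['ft_force'],s['grip_width'])
    p,d,P=grab("scene")
K=np.array(P["intrinsics"]);T=np.array(P["camera_from_world"])
w=np.r_[s['position'][:2],s['position'][2]-.01];c=T[:3,:3]@w+T[:3,3];h=K@(c*[1,-1,-1]);u,v=(h[:2]/h[2]).astype(int);print(u,v,d[v,u])
cv2.imwrite("pics/tab.png",cv2.resize(p[v-40:v+35,u-50:u+50,::-1],None,fx=8,fy=8,interpolation=cv2.INTER_CUBIC))
E
```

```text
3.725 [0.47698779 0.21295631 0.13799994] [ 6.48547676e-02  9.97894503e-01 -1.66789920e-04 -6.26174982e-04] [ 0.63756842 -0.47429829 -0.77997717] 0.024051070619667003
3.775 [0.47670342 0.21287817 0.13753454] [ 6.48990805e-02  9.97891084e-01 -3.18745045e-04 -1.18026930e-03] [ 0.64191674 -0.13449054 -1.34791083] 0.023555557303234446
3.825 [0.47663942 0.2128523  0.13732441] [ 6.48812570e-02  9.97891930e-01 -3.96078081e-04 -1.40033473e-03] [-0.36301426 -0.33283612 -1.14229595] 0.02389487431228379
223 155 0.84297645
```

View pics/tab.png

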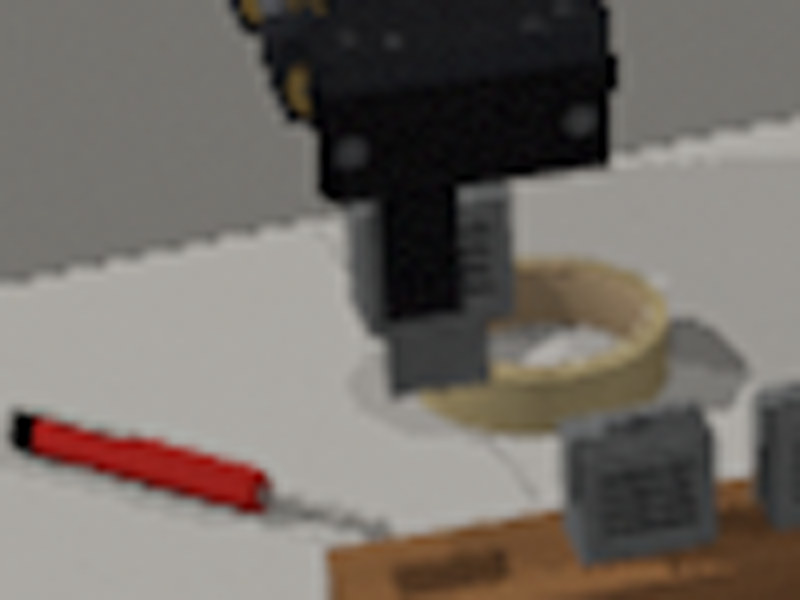

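The tab is clear and hanging straight below the gripper, at about (437,350) in the crop. Carrying it to above the narrow slot.

Emit:
arm_command(
  deltas=[-1,-0.0146,-0.0405,0,0,-1,-0.0146,-0.0405,0,0,-1,-0.0146,-0.0405,0,0,-1,-0.0146,-0.0405,0,0,-1,-0.0146,-0.0405,0,0,-1,-0.0146,-0.0405,0,0,-1,0,0,0.03,0,-1,0,0,0.02,0,-1,0,0,0,0,-1,0,0,0,0],
)

```text
time: 5.12
position: [0.5333, -0.0391, 0.0885]
tool_rot: [0.065, 0.998, 0.0, -0.0]
ft_force: [-0.2, 0.2, -0.4]
grip_width: 0.0234
grip_force: 15.0
```

```bash
python3 - <<'E'
from h import *
p,d,P=grab("scene")
s=status.get_obs();print(s['time'],s['position'],s['tool_rot'],s['ft_force'],s['grip_width'])
q,d2,P2=grab("top")
np.savez("r1.npz",p=p,d=d,q=q,d2=d2)
a=cv2.resize(p[190:315,240:360],None,fx=4.6,fy=4.6,interpolation=cv2.INTER_CUBIC)[:600]
c=np.zeros((600,800,3),np.uint8);c[:a.shape[0],:a.shape[1]]=a[:,:800]
b=cv2.resize(q[150:210,300:380],None,fx=3,fy=3,interpolation=cv2.INTER_CUBIC);c[:180,560:800]=b
cv2.imwrite("pics/r1.png",c[...,::-1])
E
```

```text
5.175 [ 0.53362209 -0.03912881  0.08895648] [ 6.46802109e-02  9.97905941e-01 -9.86050295e-05  4.40969166e-04] [ 0.28690773  0.67313881 -0.64382682] 0.023674980221442713
```

View pics/r1.png

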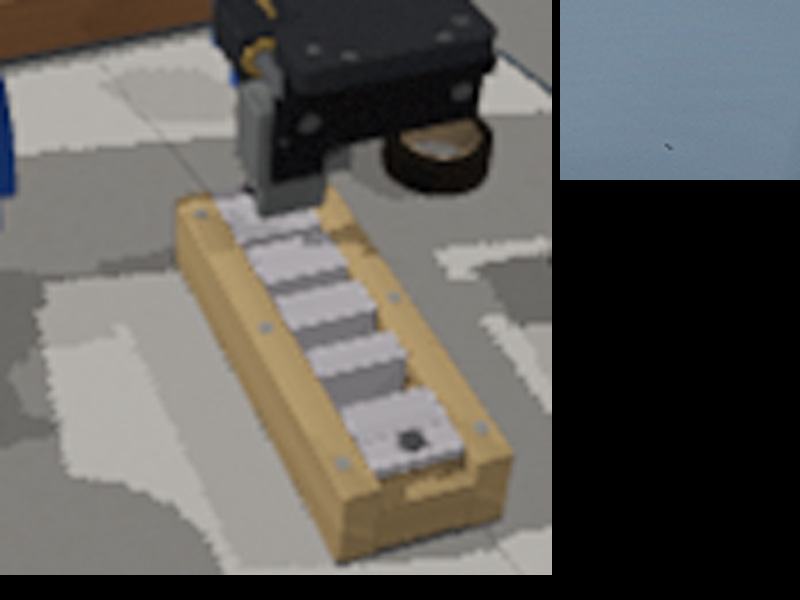

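Scene view: the tab is above the comb's narrow end at about (290,190), and slots 2-4 are visible. I'll get a second slot estimate from this view.

```bash
python3 - <<'E'
from h import *
p=np.load("r1.npz")['p'];P=imaging.camera_params("scene")
p0=np.load("scene0.npz")['p']
K=np.array(P["intrinsics"]);T=np.array(P["camera_from_world"])
def proj(w):
    c=T[:3,:3]@w+T[:3,3];h=K@(c*[1,-1,-1]);return h[:2]/h[2]
c=np.array([.5279,-.0864]);a=np.deg2rad(82.25-180);ex=np.array([np.cos(a),np.sin(a)]);ey=np.array([-ex[1],ex[0]])
def edges(img,ys,xs,axis,th,name):
    g=cv2.cvtColor(img,cv2.COLOR_RGB2GRAY).astype(np.float32);m=0
    for y in ys:
        uv=np.array([proj(np.r_[c+(ex*x+ey*y if axis==0 else ex*y+ey*x)/1000,.04]) for x in xs],np.float32)
        m=m+cv2.remap(g,uv[None,:,0],uv[None,:,1],cv2.INTER_LINEAR)[0]/len(ys)
    gr=np.diff(m);print(name,[(xs[i]+.25,round(float(gr[i]),1)) for i in range(1,len(gr)-1) if abs(gr[i])>th and abs(gr[i])>=abs(gr[i-1]) and abs(gr[i])>abs(gr[i+1])])
xs=np.arange(-60,100,.5)
edges(p0,(-8,-4,0,4,8),xs,0,4,"slots0")
edges(p0,(28,30,-28,-30),np.arange(-110,110,.5),0,5,"frame")
edges(p0,(30,45,60),np.arange(-50,50,.5),1,5,"cross")
E
```

```text
slots0 [(np.float64(-46.25), 6.0), (np.float64(-25.75), -4.4), (np.float64(-23.25), -6.7), (np.float64(-15.75), 6.1), (np.float64(4.75), -8.0), (np.float64(16.75), 7.0), (np.float64(32.75), -7.6), (np.float64(48.75), 6.2), (np.float64(49.75), 6.5), (np.float64(68.25), -5.1), (np.float64(77.25), 7.0), (np.float64(78.25), 6.7), (np.float64(82.25), -9.6), (np.float64(85.75), -5.3)]
frame [(np.float64(91.25), -6.0)]
cross [(np.float64(-44.25), -5.6)]
```

Emit:
arm_command(
  deltas=[-1,0.0015,0.001,0.005,0.003,-1,0,0,0.006,0,-1,0,0,0.002,0,-1,0,0,0,0,-1,0,0,0,0],
)

```text
time: 5.85
position: [0.5319, -0.038, 0.0756]
tool_rot: [0.066, 0.998, -0.0, 0.0]
ft_force: [-0.4, 0.4, -1.2]
grip_width: 0.024
grip_force: 15.0
```

Emit:
arm_command(
  deltas=[-1,0,0,0.001,0,-1,0,0,0,0],
)

```text
time: 6.1
position: [0.5318, -0.038, 0.0745]
tool_rot: [0.066, 0.998, 0.0, 0.0]
ft_force: [-0.7, 0.1, -1.3]
grip_width: 0.0239
grip_force: 15.0
```

Emit:
arm_command(
  deltas=[-1,0,0,0.001,0,-1,0,0,0,0],
)

```text
time: 6.35
position: [0.5318, -0.038, 0.0735]
tool_rot: [0.066, 0.998, 0.0, -0.0]
ft_force: [-0.2, -0.3, -1.0]
grip_width: 0.0238
grip_force: 15.0
```

Emit:
arm_command(
  deltas=[-1,0,0,0.001,0,-1,0,0,0,0],
)

```text
time: 6.6
position: [0.5319, -0.038, 0.073]
tool_rot: [0.066, 0.998, -0.0, 0.0]
ft_force: [-0.1, 0.1, 3.0]
grip_width: 0.0238
grip_force: 15.0
```

Emit:
arm_command(
  deltas=[-1,0,0,-0.003,0,-1,0,0.0012,0,0,-1,0,0,0.003,0,-1,0,0,0.0005,0,-1,0,0,0,0],
)

```text
time: 7.22
position: [0.5321, -0.0368, 0.0728]
tool_rot: [0.066, 0.998, -0.0, 0.0]
ft_force: [-1.7, 0.8, 6.7]
grip_width: 0.0237
grip_force: 15.0
```

Emit:
arm_command(
  deltas=[-1,0,0,-0.003,0,-1,0,-0.0024,0,0,-1,0,0,0.003,0,-1,0,0,0,0,-1,0,0,0,0],
)

```text
time: 7.85
position: [0.5319, -0.0394, 0.0726]
tool_rot: [0.066, 0.998, -0.0, 0.0]
ft_force: [-1.5, 0.2, 5.5]
grip_width: 0.0239
grip_force: 15.0
```

Emit:
arm_command(
  deltas=[-1,0,0,-0.005,0,-1,0,-0.0144,0,0,-1,0,-0.0144,0,0,-1,0,0,0,0,-1,0,0,0.005,0,-1,0,0,0,0,-1,0,0,0,0],
)

```text
time: 8.72
position: [0.5277, -0.0674, 0.0719]
tool_rot: [0.066, 0.998, 0.0, -0.0]
ft_force: [-1.1, -0.6, -1.2]
grip_width: 0.0238
grip_force: 15.0
```

No contact force at slot 2 and the tab is below the comb top, so it seems to be entering. Feeling further down in small steps.

Emit:
arm_command(
  deltas=[-1,0,0,0.001,0,-1,0,0,0.001,0,-1,0,0,0,0],
)

```text
time: 9.1
position: [0.5278, -0.0676, 0.07]
tool_rot: [0.066, 0.998, 0.0, -0.0]
ft_force: [0.7, -0.1, -1.1]
grip_width: 0.0238
grip_force: 15.0
```

```bash
python3 - <<'E'
from h import *
s=status.get_obs();print(s['time'],s['position'],s['ft_force'],s['moment'])
E
```

```text
9.1 [ 0.52776083 -0.06763975  0.0699892 ] [ 0.68586545 -0.14235726 -1.13160567] [-0.04012604  0.06011349 -0.02333661]
```

Emit:
arm_command(
  deltas=[-1,0,0,0.003,0,-1,0,0,0.003,0,-1,0,0,0,0],
)

```text
time: 9.48
position: [0.5275, -0.0677, 0.0637]
tool_rot: [0.066, 0.998, 0.0, -0.0]
ft_force: [-0.2, -0.2, -0.9]
grip_width: 0.024
grip_force: 15.0
```

Emit:
arm_command(
  deltas=[-1,0,0,0.003,0,-1,0,0,0.003,0,-1,0,0,0.003,0,-1,0,0,0,0],
)

```text
time: 9.98
position: [0.5276, -0.0677, 0.0547]
tool_rot: [0.066, 0.998, 0.0, -0.0]
ft_force: [0.3, 0.6, -1.3]
grip_width: 0.0241
grip_force: 15.0
```

Emit:
arm_command(
  deltas=[-1,0,0,0.002,0,-1,0,0,0.002,0,-1,0,0,0,0],
)

```text
time: 10.35
position: [0.5277, -0.0677, 0.0509]
tool_rot: [0.066, 0.998, 0.0, -0.0]
ft_force: [0.0, -1.0, -2.3]
grip_width: 0.0234
grip_force: 15.0
```

Emit:
arm_command(
  deltas=[-1,0,0,0.001,0,-1,0,0,0.0005,0,-1,0,0,0,0],
)

```text
time: 10.72
position: [0.5278, -0.0677, 0.0495]
tool_rot: [0.066, 0.998, 0.0, -0.0]
ft_force: [0.4, 1.0, -1.0]
grip_width: 0.0235
grip_force: 15.0
```

Emit:
arm_command(
  deltas=[-1,0,0,0.0007,0,-1,0,0,0,0],
)

```text
time: 10.98
position: [0.5278, -0.0677, 0.0488]
tool_rot: [0.066, 0.998, 0.0, -0.0]
ft_force: [0.8, -0.2, -1.4]
grip_width: 0.0239
grip_force: 15.0
```

Emit:
arm_command(
  deltas=[-0.3,0,0,0,0,-0.1,0,0,0,0,0.2,0,0,0,0,0.3,0,0,0,0],
)

```text
time: 11.48
position: [0.5279, -0.0678, 0.0489]
tool_rot: [0.066, 0.998, -0.0, 0.0]
ft_force: [1.1, 0.2, 0.8]
grip_width: 0.0509
grip_force: 0.0
```

Emit:
arm_command(
  deltas=[0.3,0,0,-0.02,0,0.3,0,0,-0.04,0,0.3,0,0,-0.04,0,0.3,0,0,-0.04,0,0.3,0,0.06,0,0,0.3,0,0.06,0,0,0.3,0,0.06,0,0,0.3,0,0.06,0,0,0.3,0,0,0,0],
)

```text
time: 12.6
position: [0.5594, 0.1743, 0.1888]
tool_rot: [0.063, 0.998, 0.001, 0.0]
ft_force: [-0.5, -0.2, -0.1]
grip_width: 0.0567
grip_force: 0.0
```

```bash
python3 - <<'E'
from h import *
p,d,P=grab("scene");q,d2,P2=grab("top")
a=cv2.resize(p[190:315,240:360],None,fx=4.6,fy=4.6,interpolation=cv2.INTER_CUBIC)
c=np.zeros((600,800,3),np.uint8);c[:a.shape[0],:a.shape[1]]=a
c[:240,560:800]=cv2.resize(q[140:220,300:380],None,fx=3,fy=3,interpolation=cv2.INTER_CUBIC)
cv2.imwrite("pics/end.png",c[...,::-1])
X=pts(P2,d2);v,u=np.mgrid[:384,:512]
m=(X[...,2]>.065)&(X[...,2]<.1)&(u>292)&(u<390)&(v>155)&(v<210)
print(m.sum(),X[m].mean(0),np.percentile(X[m][:,2],[5,50,95]))
X=pts(P,d);m=(X[...,2]>.06)&(abs(X[...,0]-.53)<.05)&(abs(X[...,1]+.068)<.04)&(X[...,2]<.12)
print(m.sum(),np.percentile(X[m][:,2],[50,90,97]))
E
```

```text
213 [ 0.52977697 -0.06693923  0.07890795] [0.07024449 0.0797396  0.08260875]
404 [0.07903911 0.08124966 0.08176281]
```

View pics/end.png

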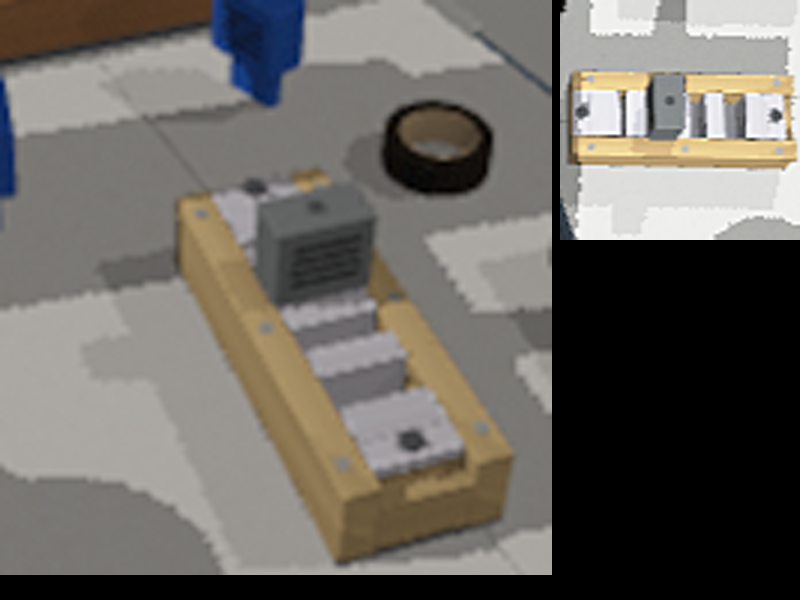

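The packer sits upright in slot 2 (top-view crop about (668,105)), with slot 1 to its left and slots 3 and 4 to its right. Its top is at about 80 mm, so it is home. Handing in.

```bash
python3 -c "
from rig import order;print(order.hand_in())"
```

```text
the job is handed in; nothing more can be done
None
```

The packer from the pocket nearest the robot is fully home and released in the rack's second slot (9.5 mm), after the narrowest slot refused it at three gentle tries; the job is handed in.

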